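Weigh the walnut sample

TASK

Weigh the walnuts that lie in the oblong open sample tray: pick the tray up with the two walnuts in it, carry it level so that neither falls out, and set it down upright (do not drop it) in the middle of the steel pan of the laboratory balance. Then let go. The empty oblong tray and the round dish of walnuts are not wanted.

Things in the scene. Friction and masses are not known exactly. Their poses are not given: they have to be found in the camera images.
- tray_center (a point): Centre (19 mm above the underside) of the loose white plastic oblong open tray that holds two walnuts. Outside 100 mm long (x axis), 54 mm wide (y), 38 mm high (z, up); upright walls and floor 4 mm thick; about 0.12 kg. Starts flat on the table (height 0). Grip it from above across its 54 mm width, outside the long walls. A tray of the same shape is empty; a round dish holds other walnuts.
- pan (a point): Centre of the upper face of the balance's flat, rigid, square steel pan, 150 by 150 mm, level, 78 mm above the table; z up, x and y along its edges. The balance is a white box 250 mm long (x) by 180 mm wide (y), fixed to the table; the pan is over its far (+x) part, display and keys over the near part; nothing on it stands higher than the pan.
- nut_a_center (a point): The centre of one of the two loose walnuts in the tray: brown, 36 mm long (its x axis) and 30 mm in diameter, about 13 g; it can roll, though its sides are slightly flattened. It lies on the tray's floor, wholly below the rim.
- nut_b_center (a point): The centre of the other loose walnut in the tray, of the same shape and size.
Mind the look-alikes: they are no part of the job. What is shaped like the part that bears nut_b_center but blue is not meant.

How it is judged (in metres and radians):
On the way:
1. the tray is lifted clear of the table with both walnuts in it (height (world z) of tray_center above 0.05 m and contact force between the fingers and tray above 0.5 N and not (x of nut_a_center in the frame of tray_center above 0.048 m or x of nut_a_center in the frame of tray_center below -0.048 m or y of nut_a_center in the frame of tray_center above 0.026 m or y of nut_a_center in the frame of tray_center below -0.026 m or z of nut_a_center in the frame of tray_center above 0.025 m) and not (x of nut_b_center in the frame of tray_center above 0.048 m or x of nut_b_center in the frame of tray_center below -0.048 m or y of nut_b_center in the frame of tray_center above 0.026 m or y of nut_b_center in the frame of tray_center below -0.026 m or z of nut_b_center in the frame of tray_center above 0.025 m)), for 0.2 s.
At the end, for the whole second after the job is handed in: The tray stands upright (within about 6 degrees) and at rest, its underside on the balance's pan, its centre within 25 mm of the pan's centre in any direction and at any yaw, with both walnuts inside it, released (horizontal distance between tray_center and pan below 0.025 m and z of tray_center in the frame of pan between 0.013 and 0.025 m and angle between tray_center's own z axis and vertical below 0.1 rad and linear speed of tray below 0.03 m/s and not (x of nut_a_center in the frame of tray_center above 0.048 m or x of nut_a_center in the frame of tray_center below -0.048 m or y of nut_a_center in the frame of tray_center above 0.026 m or y of nut_a_center in the frame of tray_center below -0.026 m or z of nut_a_center in the frame of tray_center above 0.025 m) and not (x of nut_b_center in the frame of tray_center above 0.048 m or x of nut_b_center in the frame of tray_center below -0.048 m or y of nut_b_center in the frame of tray_center above 0.026 m or y of nut_b_center in the frame of tray_center below -0.026 m or z of nut_b_center in the frame of tray_center above 0.025 m)); the robot touches nothing.
It fails at once if the tray is tilted more than 25 degrees (angle between tray_center's own z axis and vertical above 0.436 rad).
It fails at once if a walnut leaves the tray (x of any of nut_a_center, nut_b_center in the frame of tray_center above 0.065 m or x of any of nut_a_center, nut_b_center in the frame of tray_center below -0.065 m or y of any of nut_a_center, nut_b_center in the frame of tray_center above 0.04 m or y of any of nut_a_center, nut_b_center in the frame of tray_center below -0.04 m or z of any of nut_a_center, nut_b_center in the frame of tray_center above 0.045 m).
It fails at once if the tray is dropped (falls faster than 0.45 m/s, about 10 mm, out of the fingers) (contact force between the fingers and tray below 0.05 N and linear speed of tray above 0.45 m/s).
It also fails if it takes over 43 s, if anything falls off the work surface, if the arm or the gripper's body presses on something with over 40 N, if the wrist force passes 120 N, or if a joint passes its speed limit or range.

ROBOT

A 6-joint arm with a two-finger parallel gripper is mounted at the origin on the work surface. World frame = base frame: x ahead of the robot, y to its left, z up, the work surface at z = 0. Lengths are in mm, angles in degrees, forces in N, time in s.
With the tool pointing down it reaches from about 325 to 750 mm from the base axis. Payload 7.6 kg.
Tool frame: the origin (TCP) lies at the very end of the fingers, on their centre line; the grasp point (between the pads) lies 19 mm behind it; x points along the fingers, z is the direction in which the jaws open and shut, and the axes are right-handed (so a half turn about x gives the same grasp; the last joint's range is limited). The gripper opens to 85 mm and grips with 20 to 120 N. Pads are 22 mm wide; open, the fingers measure 114 mm over their backs; the gripper's body (76 mm by 85 mm) begins 54 mm behind the grasp point. The pads swing forward as they close: fully open they stand 13 mm farther back than shut.
Start: joints at [-81.263, 2.991, 80.254, -0, 96.75, -4.028], TCP at [116.028, -512.038, 231.323] pointing down, gripper open.
Joint ranges: [-166.34, 166.34], [-52.06, 124.39], [6.96, 135.62], [-60.46, 240.46], [14.63, 156.25], [-167.68, 167.68]. Speed limits (degrees/s): [147.25, 147.25, 172.46, 180, 180, 180].

INTERFACE

Orientations are given as a 3x3 rotation matrix whose columns are the frame's x, y, z axes.
In Python, from rig import sense, get_image, finish_job, search_frame, landmark_of gives the robot as it stands. The module is installed in compiled form; this text tells all that it offers.
- The arm moves only by the tool servo_tool, never from a script. Its argument "moves" is one flat list of numbers, 7 for each row, row after row: the shift along the tool's x, y, z in cm, then the turn, a rotation vector about the tool's x, y, z in degrees, then the finger opening in cm, from 0 to 8.54. A call has 1 to 8 rows; each row is the pose to reach, as a shift and turn from the pose measured when the call began, along the tool's axes at that moment; what a row does not reach only later rows make up. A row lasts 1/12 s, in which the tool goes at most 41.7 mm and 7.16 degrees, less where a joint would pass 70% of its speed; a pose out of reach is approached as far as the arm can. A call with a gripper value outside its range is refused whole. The fingers move at their own pace and stop on an object; the grip force is fixed at half the most. Time passes only in rows, so rows that repeat a pose let the fingers close. It gives the time, the measured TCP pose, the force and the opening at its end, in the units of the state.
- sense(): the state, without advancing time (a new reading comes with each control period).
- get_image(name): name is "side" or "top" or "wrist"; returns a dict with "image" (480x640x3 uint8, red, green, blue), "fov_y" (degrees; the focal length in pixels is half the picture's height over the tangent of half this angle, whatever the lens; pixels are square), "cx", "cy" (the principal point, pixels), "k1" (the pictures are not rectified: a ray, as slopes to the right and down, at radius r is drawn at 1 + k1 r^2 times it, then the intrinsics apply), "extrinsics" (4x4, takes a point from camera to world coordinates). Camera axes: x right, y down, z forward; pixel columns grow to the right and rows downward; lengths in mm; the calibration is good to about 2 mm. A picture is of the moment at which its call begins. There is no depth.
- finish_job(): hands the job in, once; it reports no verdict.
Trained networks look in a picture, given as the dict that the camera call returned (one of the last four; its "shot" number tells which), for a name from the list of things; names that differ only in an ending like _2 or _b are one class to them, and where a whole thing is asked for, a point or a joint stands for the part that bears it (a point fixed in the world has none). Each returns a list of dicts, best first, with "p" (0 to 1); they miss things now and then, are a little off and sometimes report something else, mostly with a low value. They report only what shows in the picture. A call takes as long as a camera call. They do not tell look-alikes from the thing itself.
- search_frame(thing, picture): "xy" ([column, row] in pixels, amid what is visible of it).
- landmark_of(thing, picture): "xy" ([column, row] in pixels: a listed point, or the origin of a listed thing).
The state is a dict: "time_s": time; "joint_pos": joint angles; "dq": joint speeds; "joint_torque": joint torques, N m; "eef_pos": TCP position; "tool_rot": TCP orientation; "wrist_force": force on the tool from outside, world axes, zero at the start; "ft_torque": the same for the moment, N m; "opening": finger opening in mm.
Only numpy, scipy, OpenCV 4.12 (cv2) and the standard library are available. Lean on these libraries where they do the work, as an engineer would, in place of code of your own. Each camera call takes 0.05 s, during which the arm holds its last target. There are 200 camera calls.

## Working session

There is one attempt and no reset: what is moved stays moved. The work goes in short steps, Python scripts to look and compute and a tool call to move; the robot and the scene stay as the last step left them, time stands still between calls to the robot, and variables do not carry over. Pictures are saved under pics/ and viewed, about 8 in all and at most 12, crops included, and the job is handed in when it is done.

Besides the shell and the picture viewer there is one more tool, called after "Emit:" as name(argument=value, ...), one argument or row to a line, values as JSON. servo_tool: Moves the arm, as the interface text tells. Its arguments: {"type":"object","properties":{"moves":{"type":"array"}},"required":["moves"]}

```bash
mkdir -p pics; cat > h.py <<'E'
import numpy as np, cv2
from rig import *
def ray(d,xy):
    f=240/np.tan(np.radians(d['fov_y']/2)); K=np.array([[f,0,d['cx']],[0,f,d['cy']],[0,0,1.]])
    u=cv2.undistortPoints(np.array([[xy]],float),K,np.array([d['k1'],0,0,0.]))  # approx check below
    return np.append(u.ravel(),1)
def at(d,xy,z):
    T=np.array(d['extrinsics']); r=T[:3,:3]@ray(d,xy); o=T[:3,3]
    return o+r*(z-o[2])/r[2]
def save(d,n): cv2.imwrite('pics/'+n+'.png',cv2.cvtColor(d['image'],cv2.COLOR_RGB2BGR))
E
python3 - <<'E'
from h import *
s=sense();print(s['time_s'],s['eef_pos'],np.round(s['tool_rot'],3).tolist())
for n in ('top','side'):
    d=get_image(n);save(d,n+'0')
    print(n,d['fov_y'],d['k1'],np.round(d['extrinsics'],2).tolist())
    for t,z in (('tray_center',19),('pan',78),('nut_a_center',19)):
        for q in landmark_of(t,d)[:4]: print(t,round(q['p'],2),np.round(q['xy']),np.round(at(d,q['xy'],z)))
E
```

```text
0.0 [ 115.99321803 -511.72368408  230.45451723] [[-0.0, 0.975, 0.221], [0.002, 0.221, -0.975], [-1.0, 0.0, -0.002]]
top 45.346477684466876 -0.17279248069473754 [[-0.03, -0.99, 0.12, 379.55], [-1.0, 0.03, -0.01, -15.19], [0.01, -0.12, -0.99, 1301.05], [0.0, 0.0, 0.0, 1.0]]
tray_center 0.71 [409. 244.] [ 493. -250.   19.]
pan 0.67 [207. 216.] [560. 195.  78.]
nut_a_center 0.55 [408. 259.] [ 459. -246.   19.]
side 55.41021170364044 -0.08112849650803355 [[0.74, -0.51, 0.43, 213.25], [-0.67, -0.55, 0.5, -390.43], [-0.02, -0.66, -0.75, 646.16], [0.0, 0.0, 0.0, 1.0]]
tray_center 0.71 [408. 368.] [ 480. -249.   19.]
pan 0.71 [264. 164.] [563. 200.  78.]
nut_a_center 0.76 [404. 378.] [ 465. -254.   19.]
```

View pics/top0.png

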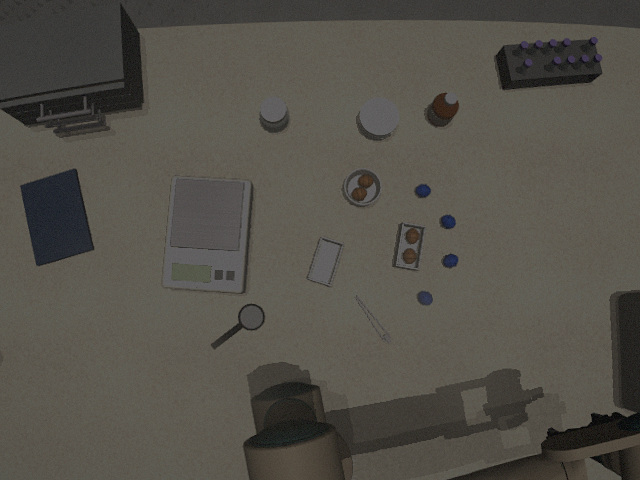

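The top view shows the tray with the two walnuts at (409,246), the empty tray at (325,262), the dish at (362,187) and the pan at (207,215). Blue balls lie about 85 mm to the right of the tray. I'll move above the tray.

Emit:
servo_tool(
  moves=[0,42,-17.3,24,0,0,8.5,0,42,-17.3,24,0,0,8.5,0,42,-17.3,24,0,0,8.5,0,42,-17.3,24,0,0,8.5,0,42,-17.3,24,0,0,8.5,0,42,-17.3,24,0,0,8.5,0,42,-17.3,24,0,0,8.5,0,42,-17.3,24,0,0,8.5],
)

```text
time_s: 1.07
eef_pos: [380.5, -325.4, 231.5]
tool_rot: [[0.0, 0.981, -0.195], [-0.0, -0.195, -0.981], [-1.0, 0.0, 0.0]]
wrist_force: [0.8, -0.7, -0.3]
opening: 85.1
```

Emit:
servo_tool(
  moves=[0,9,-9.4,0,0,0,8.5,0,9,-9.4,0,0,0,8.5,0,9,-9.4,0,0,0,8.5,0,9,-9.4,0,0,0,8.5,0,9,-9.4,0,0,0,8.5,0,9,-9.4,0,0,0,8.5],
)

```text
time_s: 1.57
eef_pos: [486.9, -250.8, 231.3]
tool_rot: [[-0.0, 0.981, -0.194], [-0.0, -0.194, -0.981], [-1.0, -0.0, 0.0]]
wrist_force: [-0.1, 0.0, -0.5]
opening: 84.8
```

```bash
python3 - <<'E'
from h import *
s=sense();print(s['time_s'],s['eef_pos'],np.round(s['tool_rot'],3).tolist())
for n in ('top','side','wrist'):
    d=get_image(n);save(d,n+'1')
    if n=='wrist': print(d['fov_y'],d['k1'],np.round(d['extrinsics'],3).tolist())
    for t,z in (('tray_center',19),('nut_a_center',19)):
        for f in (landmark_of,search_frame):
            for q in f(t,d)[:3]: print(n,t,round(q['p'],2),np.round(q['xy']),np.round(at(d,q['xy'],z)))
E
```

```text
1.5667 [ 486.86859793 -250.8458313   231.28666615] [[-0.0, 0.981, -0.194], [-0.0, -0.194, -0.981], [-1.0, -0.0, 0.0]]
top tray_center 0.82 [409. 247.] [ 486. -249.   19.]
top tray_center 0.7 [403. 248.] [ 483. -237.   19.]
side tray_center 0.58 [411. 367.] [ 485. -250.   19.]
side tray_center 0.74 [410. 365.] [ 486. -247.   19.]
side nut_a_center 0.93 [402. 377.] [ 464. -252.   19.]
side nut_a_center 0.69 [400. 376.] [ 463. -249.   19.]
58.70139326470638 -0.05513383427742661 [[-0.195, -0.936, -0.292, 560.014], [-0.981, 0.187, 0.058, -264.887], [0.001, 0.298, -0.955, 374.243], [0.0, 0.0, 0.0, 1.0]]
wrist tray_center 0.61 [322. 205.] [ 489. -249.   19.]
wrist tray_center 0.59 [316. 208.] [ 487. -243.   19.]
wrist nut_a_center 0.81 [326. 236.] [ 462. -247.   19.]
wrist nut_a_center 0.6 [324. 232.] [ 466. -246.   19.]
```

View pics/wrist1.png

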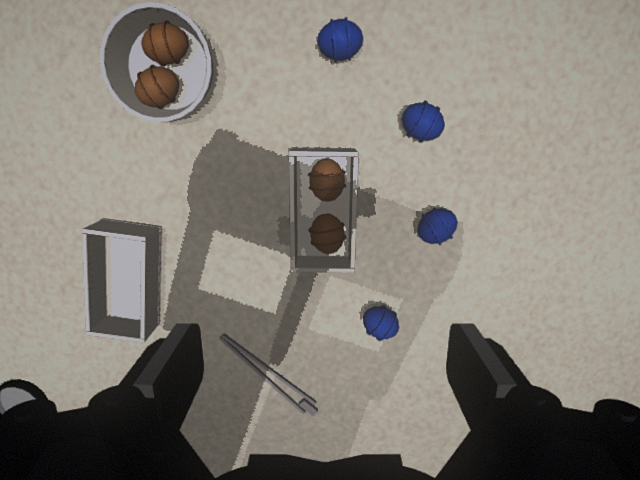

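The wrist view shows the tray rim at about (290,150),(357,150),(355,270),(294,270), aligned with the jaws. Both walnuts are inside, and the nearest blue ball is about 50 mm clear of the wall.

```bash
python3 - <<'E'
from h import *
d=get_image('wrist')
P=np.array([at(d,p,38) for p in ((290,150),(357,150),(355,270),(294,270))]);c=P.mean(0)
u=P[:2].mean(0)-P[2:].mean(0);print(P.round(),c.round(1),np.degrees(np.arctan2(u[1],u[0])),np.linalg.norm(u))
s=sense();print('tool shift',np.array(s['tool_rot']).T@(c-s['eef_pos']))
E
```

```text
[[ 541. -234.   38.]
 [ 530. -284.   38.]
 [ 434. -266.   38.]
 [ 444. -215.   38.]] [ 487.1 -249.7   38. ] -10.778342966222302 98.57282540944087
tool shift [193.51283485  -0.32008414  -0.99195129]
```

Emit:
servo_tool(
  moves=[4,0,0,0,0,0,8.5,8,0,0,0,0,0,8.5,12,0,0,0,0,0,8.5,16,0,0,0,0,0,8.5,18,0,0,0,0,0,8.5,20,0,-0.1,0,0,0,8.5,22.0,0,-0.1,0,0,0,8.5,22.5,0,-0.1,0,0,0,8.5],
)

```text
time_s: 3.03
eef_pos: [485.6, -248.6, 2.9]
tool_rot: [[-0.005, 0.981, -0.195], [0.003, -0.195, -0.981], [-1.0, -0.005, -0.002]]
wrist_force: [-0.9, 0.3, -0.3]
opening: 84.9
```

Emit:
servo_tool(
  moves=[0,0,0,0,0,0,6.5,0,0,0,0,0,0,5.8,0,0,0,0,0,0,5.4,0,0,0,0,0,0,5.0,0,0,0,0,0,0,4.6,0,0,0,0,0,0,4.6,0,0,0,0,0,0,4.6,0,0,0,0,0,0,4.6],
)

```text
time_s: 3.7
eef_pos: [486.5, -249.1, 4.5]
tool_rot: [[-0.002, 0.981, -0.195], [0.001, -0.195, -0.981], [-1.0, -0.002, -0.001]]
wrist_force: [-0.7, -0.0, 5.5]
opening: 53.1
```

Emit:
servo_tool(
  moves=[0,0,0,0,0,0,4,0,0,0,0,0,0,4,-0.5,0,0,0,0,0,4,-1.5,0,0,0,0,0,4,-3,0,0,0,0,0,4,-5,0,0,0,0,0,4,-6.5,0,0,0,0,0,4,-7,0,0,0,0,0,4],
)

```text
time_s: 4.37
eef_pos: [487.9, -250.0, 78.1]
tool_rot: [[0.002, 0.981, -0.195], [-0.001, -0.195, -0.981], [-1.0, 0.002, 0.001]]
wrist_force: [-0.5, -1.2, -0.9]
opening: 52.9
```

```bash
python3 - <<'E'
from h import *
d=get_image('wrist');e=get_image('side');t=get_image('top')
cv2.imwrite('pics/l.png',cv2.cvtColor(np.hstack([cv2.resize(d['image'],(400,300)),cv2.resize(e['image'],(400,300))]),6-2))
for D in (e,t):
    for f in (landmark_of,search_frame):
        for q in f('pan',D)[:2]: print(round(q['p'],2),q['xy'],at(D,q['xy'],78).round())
cv2.imwrite('pics/pan.png',cv2.cvtColor(cv2.resize(t['image'][150:310,140:280],None,fx=3.7,fy=3.7),4))
P=np.array([at(t,p,78) for p in ((172,178),(244,180),(240,250),(170,248))]);print(P.round(),P.mean(0))
E
```

```text
0.66 [208.3, 216.1] [559. 192.  78.]
0.9 [207.9, 235.2] [518. 193.  78.]
[[646. 272.  78.]
 [636. 113.  78.]
 [484. 124.  78.]
 [492. 276.  78.]] [564.76311629 196.05178086  78.        ]
```

View pics/l.png

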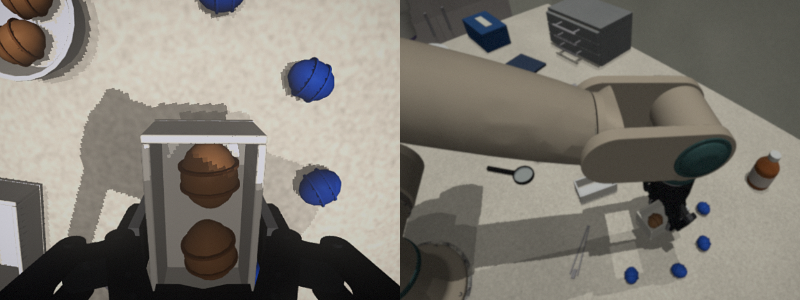

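View pics/pan.png

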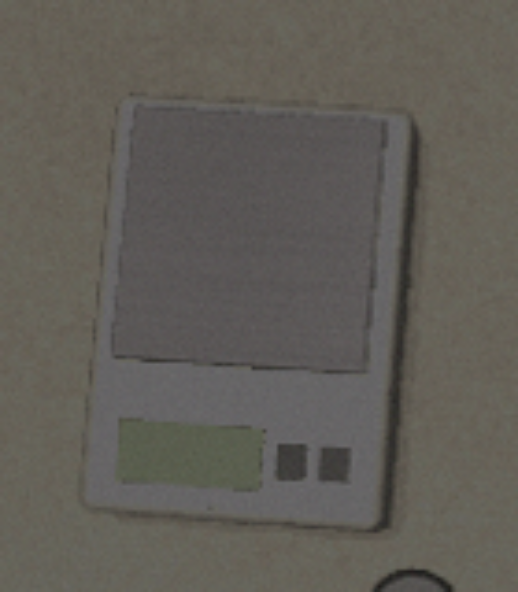

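Both walnuts are inside the lifted tray, which is level. The pan's corners put its centre at about (207.4,214.5) in the top view, i.e. about (562,195). I'll carry it gently.

Emit:
servo_tool(
  moves=[-1,0,-0.3,0,0,0,4,-2.5,0,-1,0,0,0,4,-4.5,-0.1,-2.2,0,0,0,4,-6.5,-0.2,-4,0,0,0,4,-8,-0.3,-6.2,0,0,0,4,-9,-0.3,-8.7,0,0,0,4,-9,-0.4,-11.2,0,0,0,4,-9,-0.4,-13.5,0,0,0,4],
)

```text
time_s: 5.38
eef_pos: [509.1, -114.5, 164.9]
tool_rot: [[-0.003, 0.981, -0.195], [0.002, -0.195, -0.981], [-1.0, -0.003, -0.002]]
wrist_force: [0.9, -0.4, -1.8]
opening: 53.1
```

Emit:
servo_tool(
  moves=[0,-0.1,-2,0,0,0,4,0,-0.2,-4.2,0,0,0,4,0,-0.2,-6.6,0,0,0,4,0,-0.3,-9.1,0,0,0,4,0,-0.4,-11.6,0,0,0,4,0,-0.4,-14,0,0,0,4,0,-0.5,-16,0,0,0,4,0,-0.5,-17.5,0,0,0,4],
)

```text
time_s: 6.05
eef_pos: [538.1, 60.1, 165.4]
tool_rot: [[-0.003, 0.981, -0.193], [0.002, -0.193, -0.981], [-1.0, -0.003, -0.002]]
wrist_force: [0.7, 0.1, -1.0]
opening: 53.2
```

Emit:
servo_tool(
  moves=[0,0,-1.6,0,0,0,4,0,0,-3.6,0,0,0,4,0,-0.1,-6,0,0,0,4,0,-0.1,-8.5,0,0,0,4,0,-0.2,-11,0,0,0,4,0,-0.2,-12.7,0,0,0,4,0,-0.25,-13.7,0,0,0,4,0,-0.25,-13.7,0,0,0,4],
)

```text
time_s: 6.72
eef_pos: [561.9, 196.8, 165.6]
tool_rot: [[-0.003, 0.982, -0.191], [0.003, -0.191, -0.982], [-1.0, -0.004, -0.002]]
wrist_force: [0.5, 0.4, -1.4]
opening: 53.3
```

Emit:
servo_tool(
  moves=[0,0,0,0,0,0,4,0,0,0,0,0,0,4],
)

```text
time_s: 6.88
eef_pos: [561.8, 196.0, 165.7]
tool_rot: [[-0.004, 0.981, -0.192], [0.002, -0.192, -0.981], [-1.0, -0.004, -0.002]]
wrist_force: [0.8, -0.1, -1.5]
opening: 52.9
```

```bash
python3 - <<'E'
from h import *
s=sense();print(s['time_s'],s['eef_pos'],np.round(s['tool_rot'],3).tolist(),s['wrist_force'])
d=get_image('wrist');e=get_image('side')
for D in (d,e):
    for t,z in (('pan',78),('tray_center',s['eef_pos'][2]+14),('nut_a_center',s['eef_pos'][2]+14)):
        for q in landmark_of(t,D)[:3]: print(t,round(q['p'],2),np.round(q['xy']),at(D,q['xy'],z).round())
cv2.imwrite('pics/p.png',cv2.cvtColor(np.hstack([d['image'][:,80:560],cv2.resize(e['image'][:,:427],(320,360))[:0].reshape(0,320,3) if 0 else np.zeros((480,1,3),np.uint8)]),4))
E
```

```text
6.8833 [561.79943855 196.04482026 165.65919715] [[-0.004, 0.981, -0.192], [0.002, -0.192, -0.981], [-1.0, -0.004, -0.002]] [ 0.81038781 -0.11781976 -1.48879676]
tray_center 0.56 [325. 346.] [561. 197. 180.]
nut_a_center 0.59 [331. 400.] [539. 199. 180.]
pan 0.67 [267. 165.] [565. 195.  78.]
tray_center 0.58 [257. 121.] [560. 197. 180.]
nut_a_center 0.63 [247. 126.] [539. 196. 180.]
```

View pics/p.png

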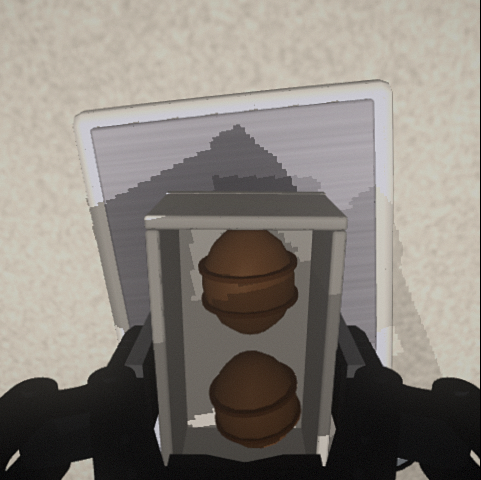

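The wrist view shows the tray level over the pan, roughly centred, with both walnuts inside. Tray estimate is about (561,197) against pan (564,195). I'll lower it.

Emit:
servo_tool(
  moves=[1,0,0,0,0,0,4,2.5,0,0,0,0,0,4,4.2,0,0,0,0,0,4,5.7,0,0,0,0,0,4,6.8,0,0,0,0,0,4,7.5,0,0,0,0,0,4,7.8,0,0,0,0,0,4,7.8,0,0,0,0,0,4],
)

```text
time_s: 7.95
eef_pos: [561.5, 196.6, 87.1]
tool_rot: [[-0.004, 0.981, -0.192], [0.002, -0.192, -0.981], [-1.0, -0.005, -0.002]]
wrist_force: [0.5, -0.9, -2.0]
opening: 53.4
```

Emit:
servo_tool(
  moves=[0.1,0,0,0,0,0,4,0.2,0,0,0,0,0,4,0.3,0,0,0,0,0,4,0.4,0,0,0,0,0,4,0.4,0,0,0,0,0,4],
)

```text
time_s: 8.37
eef_pos: [561.5, 196.6, 83.2]
tool_rot: [[-0.004, 0.981, -0.192], [0.003, -0.192, -0.981], [-1.0, -0.004, -0.002]]
wrist_force: [-0.3, -0.1, -1.2]
opening: 53.5
```

Emit:
servo_tool(
  moves=[0.05,0,0,0,0,0,4,0.1,0,0,0,0,0,4,0.15,0,0,0,0,0,4,0.15,0,0,0,0,0,4],
)

```text
time_s: 8.7
eef_pos: [561.7, 196.7, 82.6]
tool_rot: [[-0.003, 0.981, -0.192], [0.003, -0.192, -0.981], [-1.0, -0.004, -0.002]]
wrist_force: [-2.7, -0.2, 5.2]
opening: 52.8
```

Contact: 5 N upward. Releasing slowly, then rising.

Emit:
servo_tool(
  moves=[0,0,0,0,0,0,5.6,0,0,0,0,0,0,6,0,0,0,0,0,0,7,0,0,0,0,0,0,8,0,0,0,0,0,0,8.5,0,0,0,0,0,0,8.5,0,0,0,0,0,0,8.5,0,0,0,0,0,0,8.5],
)

```text
time_s: 9.37
eef_pos: [561.7, 196.7, 82.5]
tool_rot: [[-0.003, 0.981, -0.192], [0.003, -0.192, -0.981], [-1.0, -0.004, -0.002]]
wrist_force: [0.3, 0.2, -0.3]
opening: 85.0
```

Emit:
servo_tool(
  moves=[-1,0,0,0,0,0,8.5,-3,0,0,0,0,0,8.5,-6,0,0,0,0,0,8.5,-9,0,0,0,0,0,8.5,-12,0,0,0,0,0,8.5,-14,0,0,0,0,0,8.5,-15,0,0,0,0,0,8.5,-15,0,0,0,0,0,8.5],
)

```text
time_s: 10.03
eef_pos: [563.0, 196.5, 236.0]
tool_rot: [[0.002, 0.981, -0.192], [0.004, -0.192, -0.981], [-1.0, 0.001, -0.004]]
wrist_force: [-0.5, 0.1, -0.0]
opening: 85.0
```

```bash
python3 - <<'E'
from h import *
s=sense();print(s['time_s'],s['eef_pos'],s['wrist_force'])
d=get_image('wrist');e=get_image('side')
for D in (d,e):
    for t,z in (('pan',78),('tray_center',97),('nut_a_center',97)):
        for q in landmark_of(t,D)[:3]: print(t,round(q['p'],2),np.round(q['xy']),at(D,q['xy'],z).round())
save(d,'end')
E
```

```text
10.0333 [563.02558249 196.51312083 235.98468273] [-0.48448783  0.05574451 -0.04982686]
tray_center 0.83 [327. 229.] [563. 196.  97.]
nut_a_center 0.55 [329. 266.] [537. 200.  97.]
pan 0.91 [266. 166.] [563. 193.  78.]
tray_center 0.62 [264. 157.] [562. 197.  97.]
nut_a_center 0.44 [255. 163.] [539. 194.  97.]
```

View pics/end.png

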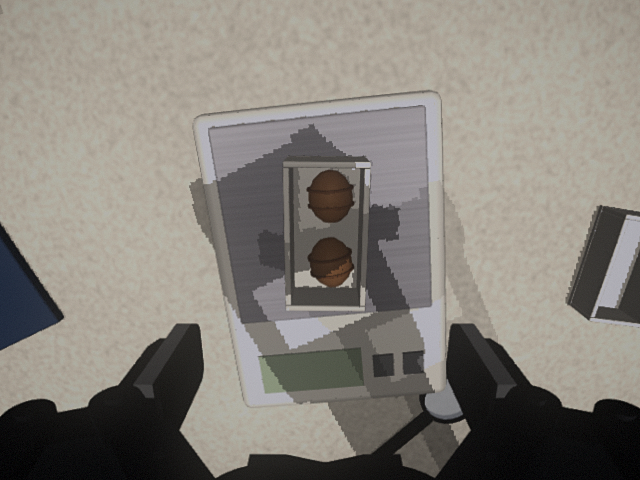

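The tray stands upright at about (327,235) on the pan, whose corners are (210,128),(425,105),(432,308),(243,322). Both walnuts are inside and the gripper is clear.

```bash
python3 - <<'E'
from h import *
d=get_image('wrist')
print(np.mean([at(d,p,78) for p in ((210,128),(425,105),(432,308),(243,322))],0))
print(finish_job())
E
```

```text
[561.94438268 194.71634473  78.        ]
the job is handed in; nothing more can be done
None
```

I picked up the oblong tray with its two walnuts, carried it level, set it down on the balance's pan with about 5 N of contact, and let go. I then raised the arm clear and handed the job in at about 10 s.

In the last pictures the tray stands upright at about (563, 196) mm. The pan's centre came out at (562, 195) mm from its corners and (563, 193) mm from the network, so the tray is within about 4 mm of centre. Both walnuts are inside, the gripper touches nothing, and no check failed or disagreed. The job reports no verdict.

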